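# Tip the specimen tray over the deck lip and push it home

### The job

Bring the plywood specimen tray with its tree slice onto the white measuring deck without carrying it: lift its front by the red bar, rest the front on the metal lip while the back stays on the table, and let go. Then push the tray gently from behind by its glued end board, easing off where it binds, over the lip, until it lies flat on the deck behind the lip, square, between the blue lines and pressed home against the black sprung pad, whose setting you must find by feel. Keep the slice in the tray, do not press the pad down to its end, leave the other things alone and take the hand away.

Things in the scene. Friction and masses are not known exactly. Their poses are not given: they have to be found in the camera images.
- deck: White measuring deck, fixed, 298 long x 200 wide, floor 10 mm above the table. x is level, the loading direction; z up; origin at table level under the middle of the front face of its metal lip. The lip spans x 0 to 12, is 18 mm high with a half-round top (radius 6), front upright below 12 mm. Two blue lines run along x at y = +78 and -78.
- fence: Grey stop bracket fixed on the deck; origin 10 mm above the table at deck x = 245, y = 0, axes as the deck's. It carries a black pad 80 wide, 16 to 96 mm above the table, facing the lip. The pad's face was left anywhere from 35 to 70 mm in front of this origin (deck x 210 to 175), unmeasured, clamped. The pad is sprung, 2 N per mm, and bottoms after 6 mm (12 N).
- tray_bar (a point): Middle of the red round bar (12 mm diameter, 98 long, across the tray, along y) that lifts the tray's front: grasp from above, fingers closing along x; the tray can turn about the bar in the grasp. Axes are the tray's: x leads to the lip, z up. 85 mm above the tray's underside, 12 behind its front face, 138 ahead of its back face; a post at each end, free below to the wall tops (45).
- tray_nose (a point): Middle of the bottom edge of the tray's front face; axes as the tray's.
- tray_tail (a point): Middle of the bottom edge of the tray's back face (150 mm behind the nose); axes as the tray's.
- tray_mid (a point): Centre of the tray, 30 mm above its underside; axes as the tray's. Plywood box open at the top, 150 long (x) x 110 wide (y), walls 45 high, inside floor 6 mm above the underside, about 0.5 kg (up to 30 percent more or less) without the slice.
- end_board: The tray's brown back board, part of the tray, 110 wide, 8 thick, top 60 mm above the tray's underside; push here. Origin and axes: centre of the tray's underside; outer face at x = -75. Sliding takes 1 to 6 N level, to 12 N climbing. Half-way over, the fingers' friction can hold the back down and the push climbs: back off and it tips over by itself. The glued board stands 30 N.
- slice_center (a point): Centre of the loose tree slice lying in the tray, disc 68 mm across, 18 thick, 90 g.
- glue: White glue bottle, 48 mm across, 130 high; origin under its centre. Leave alone.
- jar: Glass jar, 68 across, 90 high; origin under its centre. Leave alone.
- cookie_a: Larger tree slice, 110 across, 24 thick, flat on the table; origin under its centre. Leave alone.
- corestick: Wooden core mount, 160 x 18 x 12 mm, long axis x; origin under its centre. Leave alone.
- loupe: Black magnifier, 48 across, 42 high; origin under its centre. Leave alone.
- block: Cork sanding block, 70 x 40 x 30 mm; origin under its centre. Leave alone.
Things that resemble listed ones, but are neither listed nor needed, are in the scene too. Several things look just like the part that bears tray_bar: the one meant starts farthest to the robot's left. Leave any green look-alike of the part that bears slice_center alone.

How it is judged:
On the way, in this order (a step that is already met when the one before it is completed fails the run):
1. the tray's front rests on the lip, at least 10 mm past the lip's front, its back still on the table, and the fingers have let go (x of tray_nose in the frame of deck above 0.01 m and height (world z) of tray_nose above 0.014 m and height (world z) of tray_tail below 0.008 m and x of tray_tail in the frame of deck below 0.012 m and contact force between the fingers and tray below 0.1 N and contact force between tray and deck above 0.5 N), for 0.2 s.
2. the fingers push on the end board while the tray, behind the lip, presses the pad with more than 2 N (contact force between tray and fence above 2 N and contact force between the fingers and end_board above 1 N and x of tray_tail in the frame of deck above 0.012 m), for 0.1 s.
At the end, for the whole second after the job is handed in: The tray lies flat on the deck's floor wholly behind the lip (both bottom edges within 6 mm of floor height), its centre within 22 mm of the deck's centre line, its direction within 0.12 rad of the deck's, its front within 4 mm of the pad; the slice lies in the tray; all is at rest and released (x of tray_tail in the frame of deck above 0.012 m and height (world z) of tray_tail between 0.006 and 0.016 m and height (world z) of tray_nose between 0.006 and 0.016 m and y of tray_mid in the frame of deck between -0.022 and 0.022 m and angle between the x axis of tray_mid and the x axis of deck, either way round below 0.12 rad and x of pad_face in the frame of tray_nose below 0.004 m and linear speed of end_board below 0.01 m/s and x of slice_center in the frame of tray_mid between -0.045 and 0.045 m and y of slice_center in the frame of tray_mid between -0.03 and 0.03 m and z of slice_center in the frame of tray_mid below 0.005 m); the robot touches nothing.
It fails at once if the pad is pressed with more than 14 N (bottomed) (contact force between tray and fence above 14 N).
It fails at once if the end board is pushed with more than 30 N (contact force between the fingers and end_board above 30 N).
It fails at once if the tray is carried: its back edge rises more than 45 mm above the table (height (world z) of tray_tail above 0.045 m).
It fails at once if a bystander (glue, jar, larger slice, core mount, magnifier, cork block) is moved more than 20 mm (distance of any of glue, jar, cookie_a, corestick, loupe, block from where it was at the start of the episode above 0.02 m).
It also fails if it takes over 72 s, if anything falls off the work surface, if the arm or the gripper's body presses on something with over 40 N, if the wrist force passes 120 N, or if a joint passes its speed limit or range.

### The arm

A 6-joint arm with a two-finger parallel gripper is mounted at the origin on the work surface. World frame = base frame: x ahead of the robot, y to its left, z up, the work surface at z = 0. Lengths are in m, angles in rad, forces in N, time in s.
With the tool pointing down it reaches from about 0.325 to 0.9 m from the base axis. Payload 6.1 kg.
Tool frame: the origin (TCP) lies midway between the tips of the shut fingers; the grasp point (between the pads) lies 19 mm behind it; x points along the fingers, y is the direction in which the jaws open and shut, and the axes are right-handed (so a half turn about x gives the same grasp; the last joint's range is limited). The gripper opens to 85 mm and grips with 20 to 120 N. Pads are 22 mm wide; open, the fingers measure 114 mm over their backs; the gripper's body (76 mm by 85 mm) begins 54 mm behind the grasp point. The pads swing forward as they close: fully open they stand 13 mm farther back than shut.
Start: joints at [-1.286, 0.22, 1.526, -0, 1.395, -0.126], TCP at [0.25, -0.573, 0.231] pointing down, gripper open.
Joint ranges: [-2.98, 2.98], [-0.91, 2.08], [0.09, 2.57], [-1.24, 4.39], [0.2, 2.65], [-2.68, 2.68]. Speed limits (rad/s): [2.57, 2.57, 3.01, 3.14, 3.14, 3.14].

### API

Orientations are given as [roll, pitch, yaw] about the fixed x, y, z axes, in that order (R = Rz(yaw) Ry(pitch) Rx(roll)).
In Python, from plant import movep, move_l, set_joints, gripper_to, hold, inverse_kinematics, observe, get_image, get_calibration, Unreachable, job_done gives the robot as it stands. Calls block until the motion is done:
- movep(position, orientation): joint-space move of the TCP to a pose.
- move_l(position, feed=0.15, rotation=None, max_force=None): straight line of the TCP; rotation=None keeps the orientation; feed is the mean speed in m/s. With max_force (N) it stops when the force on the tool has changed by that much, and returns True; else False.
- set_joints(angles): joint-space move.
- gripper_to(opening, f_grip=None): finger opening in m; f_grip is the grip in N (None keeps the last); returns when the fingers have stopped.
- hold(seconds).
- inverse_kinematics(position, orientation): joint angles nearest the present ones, or None.
- observe(): the state.
- get_image(name): name is "scene" or "top" or "wrist"; returns (picture, depth): 384x512x3 uint8, red, green, blue; 384x512 float32, m along the optical axis (not along the pixel's ray), 0 where there is no reading.
- get_calibration(name): a dict with "intrinsics" (3x3 intrinsics, pixels), "world_from_camera" (4x4, takes a point from camera to world coordinates). Camera axes: x right, y down, z forward; pixel columns grow to the right and rows downward; lengths in m; the calibration is good to about 2 mm. A picture is of the moment at which its call begins: read the wrist's pose just before it. get_calibration takes no time and is no camera call; for the wrist camera it gives the pose at the moment of the call.
A pose or a line that the arm cannot do raises Unreachable and nothing moves.
- job_done(): hands the job in, once; it reports no verdict.
The state is a dict: "time_s": time; "q": joint angles; "joint_velocities": joint speeds; "joint_torque": joint torques, N m; "eef_pos": TCP position; "tcp_rot": TCP orientation; "ft_force": force on the tool from outside, world axes, zero at the start; "torque": the same for the moment, N m; "opening": finger opening in m.
Only numpy, scipy, OpenCV 4.12 (cv2) and the standard library are available. Lean on these libraries where they do the work, as an engineer would, in place of code of your own. Each camera call takes 0.05 s, during which the arm holds its last target.

## Working session

There is one attempt and no reset: what is moved stays moved. The work goes in short steps, each a Python script; the robot and the scene stay as the last script left them, time stands still between calls to the robot, and variables do not carry over. Pictures are saved under pics/ and viewed, and the job is handed in when it is done.

```bash
ls; mkdir -p pics; python3 - <<'E'
from plant import *
import cv2, numpy as np
for n in ["scene","top"]:
    im,d=get_image(n); c=get_calibration(n)
    cv2.imwrite(f"pics/{n}0.png",cv2.cvtColor(im,cv2.COLOR_RGB2BGR)); np.save(f"{n}0_d.npy",d)
    np.savez(f"{n}0_c.npz",K=c["intrinsics"],T=c["world_from_camera"])
    print(n,c)
print(observe())
E
```

```text
pics
scene {'intrinsics': array([[410.82412196,   0.        , 252.74105558],
       [  0.        , 410.82412196, 189.1074153 ],
       [  0.        ,   0.        ,   1.        ]]), 'world_from_camera': array([[-0.21900215,  0.83419135, -0.50612532,  1.12716916],
       [ 0.97563946,  0.18037534, -0.12486946,  0.14562323],
       [-0.0128725 , -0.52114252, -0.85337259,  1.14392214],
       [ 0.        ,  0.        ,  0.        ,  1.        ]])}
top {'intrinsics': array([[375.18066941,   0.        , 254.4048761 ],
       [  0.        , 375.18066941, 190.19467329],
       [  0.        ,   0.        ,   1.        ]]), 'world_from_camera': array([[-0.01213173, -0.99836536,  0.05585179,  0.47294068],
       [-0.99988815,  0.0116237 , -0.009412  , -0.00724103],
       [ 0.00874741, -0.05595973, -0.99839471,  1.03399745],
       [ 0.        ,  0.        ,  0.        ,  1.        ]])}
{'time_s': 0.1, 'q': array([-1.28610176e+00,  2.21120051e-01,  1.52751724e+00, -1.14090596e-05,
        1.39472214e+00, -1.26123104e-01]), 'joint_velocities': array([-0.00082701, -0.0013357 , -0.0019631 , -0.00035085,  0.00140797,
       -0.00026857]), 'joint_torque': array([ 1.22598562e-03, -4.98245323e+01, -3.90544474e+01, -2.03916302e-04,
        5.71596553e-03,  3.18864593e-06]), 'eef_pos': array([ 0.24942099, -0.57246473,  0.23031464]), 'tcp_rot': array([-1.69056383,  1.56902951,  1.8618485 ]), 'ft_force': array([-0.2362023 ,  0.07648673, -0.93062453]), 'torque': array([-0.0303279 ,  0.0351307 ,  0.00054987]), 'opening': 0.08558021363223946}
```

View pics/scene0.png

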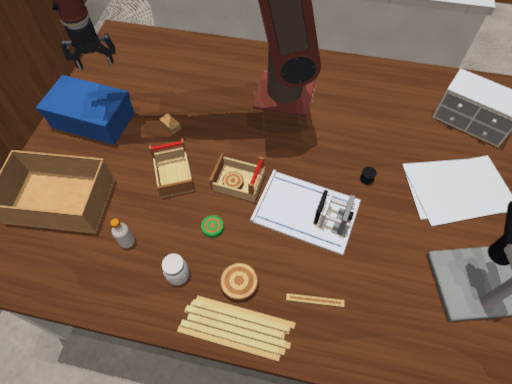

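View pics/top0.png

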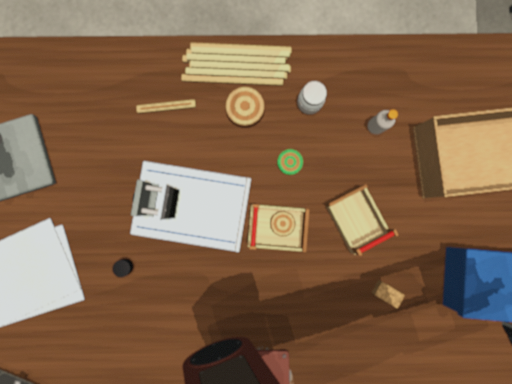

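The scene view shows the tray with the slice at (238,180), its red bar facing the deck (307,210). In the top view the tray is at (280,228) and the deck at (192,205), and the empty look-alike sits at (362,220), so it is further right.

```bash
python3 - <<'E'
import cv2
im=cv2.imread("pics/top0.png")[150:262,120:320]
cv2.imwrite("pics/top0c.png",cv2.resize(im,None,fx=4,fy=4,interpolation=cv2.INTER_CUBIC))
im=cv2.imread("pics/scene0.png")[145:260,200:370]
cv2.imwrite("pics/scene0c.png",cv2.resize(im,None,fx=4.5,fy=4.5,interpolation=cv2.INTER_CUBIC))
E
```

```text
(no output)
```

View pics/top0c.png

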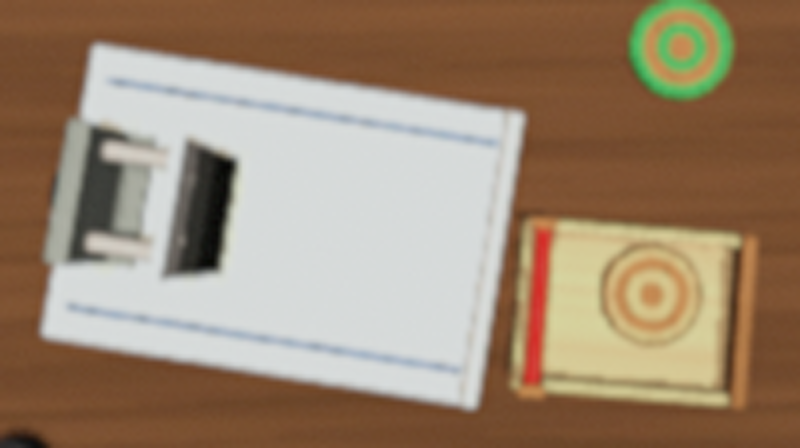

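View pics/scene0c.png

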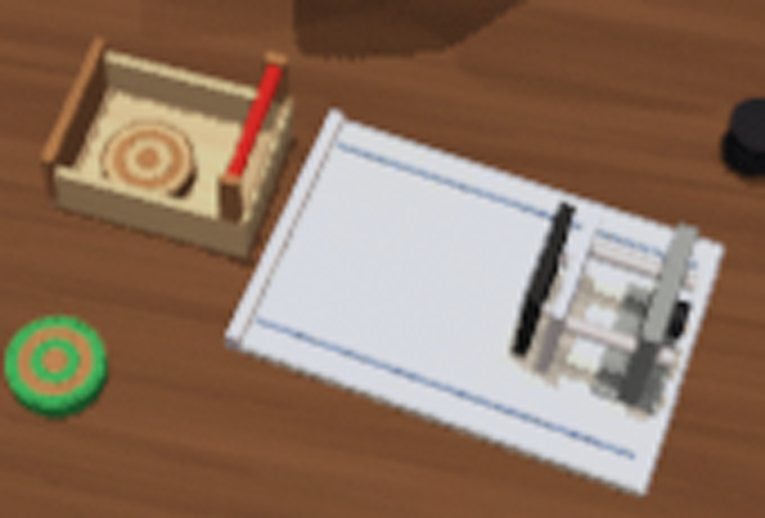

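```bash
cat > h.py <<'E'
import numpy as np
def ray(c,u,v,z):
    K,T=c["K"],c["T"]
    d=T[:3,:3]@np.linalg.solve(K,[u,v,1.]); p=T[:3,3]
    return p+d*(z-p[2])/d[2]
E
python3 - <<'E'
from h import *
c=np.load("top0_c.npz"); s=np.load("scene0_c.npz")
t=lambda u,v,z:ray(c,120+u/4,150+v/4,z)
g=lambda u,v,z:ray(s,200+u/4.5,145+v/4.5,z)
for n,a in dict(lipL=t(525,113,.014),lipR=t(473,408,.014),farL=t(95,43,.01),farR=t(42,337,.01),bar1=t(543,228,.091),bar2=t(533,385,.091),bd1=t(757,236,.06),bd2=t(742,408,.06),sl=t(651,294,.024),
 bl1=t(497,143,.01),bl2=t(110,82,.01),bl3=t(460,369,.01),bl4=t(68,306,.01),
 S_lipL=g(228,347,.014),S_lipR=g(335,110,.014),S_farL=g(645,493,.01),S_farR=g(723,245,.01),S_bar1=g(235,174,.091),S_bar2=g(273,62,.091),S_bd1=g(47,160,.06),S_bd2=g(100,40,.06)).items(): print(n,a.round(4))
E
```

```text
lipL [ 0.5627 -0.0086  0.014 ]
lipR [0.3636 0.0287 0.014 ]
farL [0.6145 0.2852 0.01  ]
farR [0.4146 0.3201 0.01  ]
bar1 [ 0.4834 -0.019   0.091 ]
bar2 [ 0.3856 -0.0115  0.091 ]
bd1 [ 0.4769 -0.1582  0.06  ]
bd2 [ 0.3662 -0.1463  0.06  ]
sl [ 0.439  -0.0918  0.024 ]
bl1 [0.5427 0.0107 0.01  ]
bl2 [0.5876 0.2748 0.01  ]
bl3 [0.3895 0.0374 0.01  ]
bl4 [0.4353 0.3026 0.01  ]
S_lipL [5.743e-01 1.000e-04 1.400e-02]
S_lipR [0.3672 0.0339 0.014 ]
S_farL [0.6183 0.2893 0.01  ]
S_farR [0.4198 0.3229 0.01  ]
S_bar1 [ 0.4842 -0.0142  0.091 ]
S_bar2 [ 0.3884 -0.0086  0.091 ]
S_bd1 [ 0.4817 -0.1495  0.06  ]
S_bd2 [ 0.3739 -0.1399  0.06  ]
```

Both cameras agree to within a few mm. The deck origin is about (0.4635, 0.0095) with yaw 1.40. The tray bar is about (0.435, -0.014) with yaw 1.477. Next I'll grasp the bar, squaring and centring the tray while it's gripped.

```bash
cat >> h.py <<'E'
from plant import *
import cv2
from scipy.spatial.transform import Rotation as Ro
import warnings; warnings.filterwarnings("ignore")
DO=np.array([.4635,.0095]); DY=1.40
def R2(a): return np.array([[np.cos(a),-np.sin(a)],[np.sin(a),np.cos(a)]])
def dk(x,y,z): return [*(DO+R2(DY)@[x,y]),z]
def undk(p): return R2(DY).T@(np.array(p[:2])-DO)
def down(psi):
    c,s=np.cos(psi),np.sin(psi)
    return Ro.from_matrix(np.array([[0,c,s],[0,s,-c],[-1,0,0]])).as_euler('xyz')
def st(tag=""):
    o=observe(); p=o["eef_pos"]; print(tag,"t%.2f"%o["time_s"],"tcp",np.round(p,4),"deck",np.round(undk(p),4),"F",np.round(o["ft_force"],2),"Fd",np.round(R2(DY).T@o["ft_force"][:2],2),"op %.4f"%o["opening"]); return o
def pic(n,f,crop=None,k=1):
    c=get_calibration(n); im,d=get_image(n); np.save(f+"_d.npy",d); np.savez(f+"_c.npz",K=c["intrinsics"],T=c["world_from_camera"])
    im=cv2.cvtColor(im,cv2.COLOR_RGB2BGR)
    if crop: im=im[crop[1]:crop[3],crop[0]:crop[2]]
    cv2.imwrite(f"pics/{f}.png",cv2.resize(im,None,fx=k,fy=k,interpolation=cv2.INTER_CUBIC))
E
python3 - <<'E'
from h import *
for psi in (1.477,1.477-np.pi):
  for p in ([.435,-.014,.20],[.435,-.014,.066]):
    print(psi,p,inverse_kinematics(p,down(psi)))
for psi in (1.40-np.pi/2,1.4+np.pi/2): print(inverse_kinematics(dk(-.17,0,.06),down(psi)),inverse_kinematics(dk(.05,0,.06),down(psi)))
E
```

```text
1.477 [0.435, -0.014, 0.2] [-0.21376533 -0.22653431  2.03193875  0.          1.33618821 -1.69076533]
1.477 [0.435, -0.014, 0.066] [-2.13765335e-01 -4.31763878e-02  2.14470083e+00 -4.44089210e-16
  1.04006821e+00 -1.69076533e+00]
-1.664592653589793 [0.435, -0.014, 0.2] [-0.21376533 -0.22653431  2.03193875  0.          1.33618821  1.45082732]
-1.664592653589793 [0.435, -0.014, 0.066] [-2.13765335e-01 -4.31763878e-02  2.14470083e+00 -4.44089210e-16
  1.04006821e+00  1.45082732e+00]
[-0.51954247  0.03494406  2.08040461  0.          1.02624398 -0.34874614] [-4.21305451e-02  6.63334788e-02  2.04753428e+00 -4.44089210e-16
  1.02772490e+00  1.28665782e-01]
None None
```

```bash
python3 - <<'E'
from h import *
movep([.435,-.014,.20],down(1.477))
gripper_to(.06)
st("above")
pic("wrist","w1",k=1.5)
E
```

```text
above t2.59 tcp [ 0.435  -0.0142  0.2   ] deck [-0.0282  0.024 ] F [-0.97  0.57 -0.94] Fd [0.4  1.05] op 0.0601
```

View pics/w1.png

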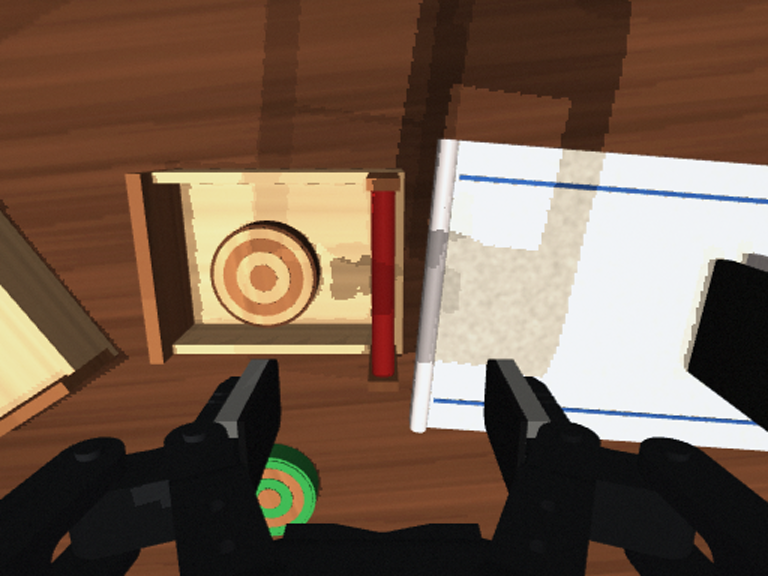

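The wrist view shows the bar from (383,190) to (383,376), the lip's front edge from (441,140) to (413,430) and the blue lines. I'll refine the poses from these points.

```bash
python3 - <<'E'
from h import *
c=np.load("w1_c.npz")
t=lambda u,v,z:ray(c,u/1.5,v/1.5,z)
P=dict(barA=t(383,188,.091),barB=t(383,377,.091),lA=t(440,141,.012),lB=t(413,431,.012),bA1=t(460,177,.01),bA2=t(767,202,.01),bB1=t(434,400,.01),bB2=t(767,424,.01),bdA=t(127,173,.06),bdB=t(151,363,.06),padA=t(716,258,.096),padB=t(688,372,.096))
for k,v in P.items(): print(k,v.round(4),undk(v).round(4))
a=lambda v:np.arctan2(v[1],v[0])
print(a(P['bA2']-P['bA1']),a(P['bB2']-P['bB1']),a(P['lB']-P['lA'])+np.pi/2, a(P['barB']-P['barA'])+np.pi/2,a(P['bdB']-P['bdA'])+np.pi/2)
E
```

```text
barA [ 0.387  -0.0093  0.091 ] [-0.0315  0.0721]
barB [ 0.4853 -0.0186  0.091 ] [-0.024  -0.0263]
lA [0.3686 0.0277 0.012 ] [0.0018 0.0966]
lB [ 0.567  -0.0045  0.012 ] [ 0.0038 -0.1044]
bA1 [0.3915 0.0391 0.01  ] [0.0169 0.0759]
bA2 [0.4256 0.2329 0.01  ] [0.2137 0.0753]
bB1 [0.5449 0.0123 0.01  ] [ 0.0166 -0.0797]
bB2 [0.5866 0.2498 0.01  ] [ 0.2578 -0.0805]
bdA [ 0.3688 -0.1447  0.06  ] [-0.1681  0.0671]
bdB [ 0.4781 -0.1556  0.06  ] [-0.1602 -0.0424]
padA [0.4353 0.1487 0.096 ] [0.1324 0.0514]
padB [0.495  0.1391 0.096 ] [ 0.1331 -0.009 ]
1.3965776072622236 1.396873444334772 1.409828759324927 1.4766044507358331 1.4713259221108745
```

```bash
sed -i 's/^DO=.*/DO=np.array([.4655,.0112]); DY=1.398/' h.py; python3 - <<'E'
from h import *
c=np.load("top0_c.npz"); s=np.load("scene0_c.npz")
t=lambda u,v,z:ray(c,120+u/4,150+v/4,z)
g=lambda u,v,z:ray(s,200+u/4.5,145+v/4.5,z)
print("pad",undk(t(237,160,.096)),undk(t(237,160,.016)),undk(t(220,272,.016)),undk(g(515,352,.016)),undk(g(560,205,.096)))
b=np.array([.436,-.014]); psi=1.475
move_l([*b,.10],feed=.12,rotation=down(psi)); st()
print(move_l([*b,.066],feed=.06,max_force=8)); st("at bar")
gripper_to(.0,f_grip=50); st("grip")
# lift along arc about the tail
tail=b-.138*np.array([np.cos(psi),np.sin(psi)]); L=np.hypot(.138,.085); a0=np.arctan2(.085,.138)
for th in (.06,.12,.19):
    r=L*np.cos(a0+th); q=tail+r*np.array([np.cos(psi),np.sin(psi)])
    move_l([*q,.066-.085+L*np.sin(a0+th)],feed=.05); st(th)
pic("scene","s2",crop=(190,130,370,265),k=4)
E
```

```text
pad [ 0.16894906 -0.03404675] [ 0.18479866 -0.03605496] [0.18315492 0.04043491] [ 0.19011802 -0.03993728] [0.18786207 0.03279069]
 t3.62 tcp [ 0.4366 -0.0141  0.1007] deck [-0.0299  0.0241] F [ 1.13 -0.07 -0.61] Fd [ 0.13 -1.13] op 0.0603
False
at bar t4.34 tcp [ 0.436  -0.014   0.0659] deck [-0.0299  0.0248] F [ 0.65 -0.12  0.3 ] Fd [-0.01 -0.66] op 0.0601
grip t4.85 tcp [ 0.4363 -0.014   0.0664] deck [-0.0298  0.0244] F [-1.19  0.79  4.16] Fd [0.57 1.31] op 0.0099
0.06 t5.19 tcp [ 0.4351 -0.0195  0.0739] deck [-0.0354  0.0247] F [ 0.54  0.21 -4.44] Fd [ 0.3  -0.49] op 0.0102
0.12 t5.53 tcp [ 0.4353 -0.0254  0.0823] deck [-0.0413  0.0235] F [ 0.34  0.72 -4.59] Fd [ 0.77 -0.21] op 0.0101
0.19 t5.91 tcp [ 0.4346 -0.0328  0.091 ] deck [-0.0486  0.0229] F [-0.49 -0.19 -4.63] Fd [-0.27  0.45] op 0.0098
```

View pics/s2.png

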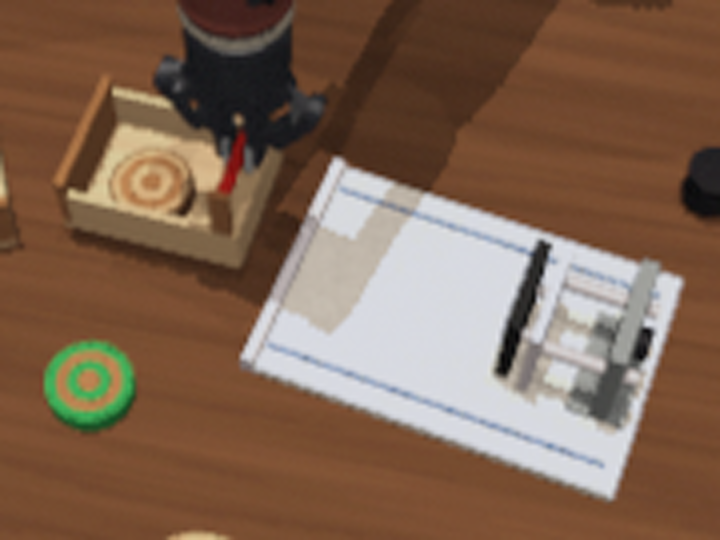

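The tray is tilted with its back still on the table, and the pad face looks to be near deck x = 0.187. Next I'll square and centre it, then move the nose over the lip and set it down.

```bash
python3 - <<'E'
from h import *
z=observe()["eef_pos"][2]
R=down(DY)
move_l(dk(-.03,.008,z),feed=.04,rotation=R); st()
move_l(dk(0,0,z),feed=.04,rotation=R); st()
tx=0-.1195; L=np.hypot(.138,.085); a0=np.arctan2(.085,.138)
for th in (.165,.14,.125):
    hit=move_l(dk(tx+L*np.cos(a0+th),0,.066-.085+L*np.sin(a0+th)),feed=.03,rotation=R,max_force=6); st((th,hit))
    if hit: break
gripper_to(.03); st("open")
p=observe()["eef_pos"]; hold(.2)
pic("scene","s3",crop=(190,130,370,265),k=4); pic("top","t3",crop=(120,150,320,262),k=4)
E
```

```text
t6.71 tcp [ 0.4522 -0.0169  0.0906] deck [-0.03    0.0082] F [-0.14 -0.32 -4.26] Fd [-0.34  0.09] op 0.0101
 t7.63 tcp [0.4654 0.0112 0.0907] deck [-0.0001  0.0001] F [-0.38  0.04 -3.99] Fd [-0.03  0.38] op 0.0101
(0.165, False) t7.92 tcp [0.4657 0.0138 0.0872] deck [0.0026 0.0003] F [ 0.11  0.39 -4.94] Fd [ 0.41 -0.04] op 0.0103
(0.14, True) t8.16 tcp [0.4669 0.0166 0.0845] deck [ 0.0055 -0.0005] F [-0.82 -0.8   5.13] Fd [-0.93  0.67] op 0.0104
open t8.48 tcp [0.4648 0.0168 0.0826] deck [0.0054 0.0016] F [ 0.36 -0.39  0.38] Fd [-0.32 -0.42] op 0.0300
```

View pics/s3.png

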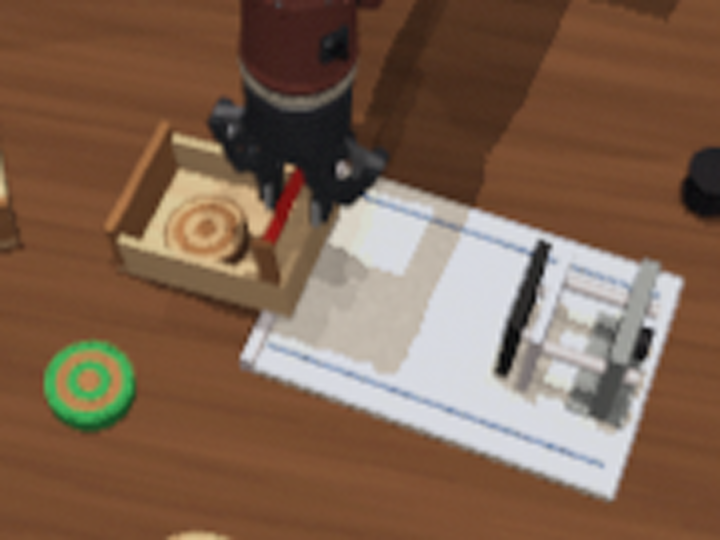

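```bash
python3 - <<'E'
from h import *
p=observe()["eef_pos"]
move_l([p[0],p[1],.2],feed=.12); st("up")
pic("top","t4",crop=(120,150,320,262),k=4)
pic("wrist","w4",k=1.5)
E
```

```text
up t9.91 tcp [0.4644 0.0169 0.199 ] deck [0.0054 0.002 ] F [-0.3   0.79 -0.26] Fd [0.73 0.44] op 0.0298
```

View pics/w4.png

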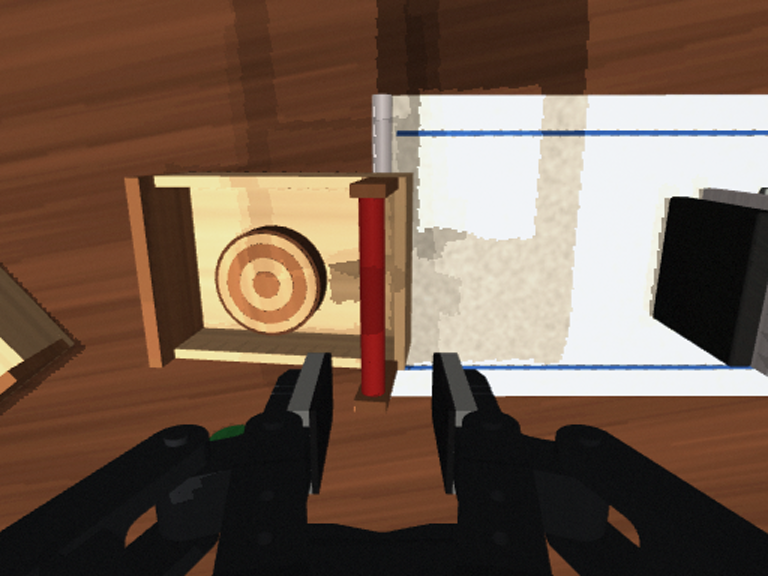

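View pics/t4.png

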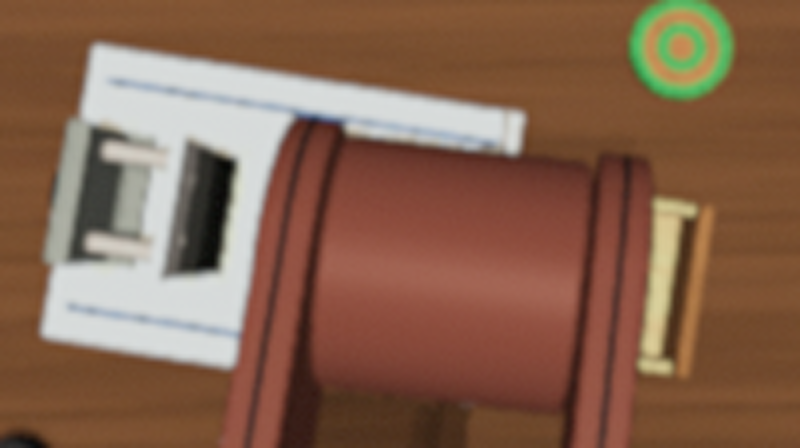

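The tray front rests on the lip and the fingers are clear. I'll check the tray's y, yaw and pad position from this view before pushing.

```bash
python3 - <<'E'
from h import *
c=np.load("w4_c.npz"); t=lambda u,v,z:undk(ray(c,u/1.5,v/1.5,z)).round(4)
print("bar",t(371,190,.107),t(373,398,.107)); print("board",t(126,178,.06),t(150,365,.06)); print("blue",t(397,132,.01),t(767,132,.01),t(400,367,.01),t(750,367,.01)); print("lip",t(375,95,.012)); print("pad",t(667,198,.016),t(652,318,.016),t(672,198,.016),t(736,365,.016)); print("nose",t(411,175,.063),t(406,368,.063))
c=np.load("t4_c.npz"); t=lambda u,v,z:undk(ray(c,120+u/4,150+v/4,z)).round(4)
print(t(714,206,.06),t(686,377,.06))
E
```

```text
bar [0.0004 0.0512] [ 0.0007 -0.0512]
board [-0.1312  0.0539] [-0.1315 -0.0541]
blue [0.0146 0.0783] [0.2415 0.0781] [ 0.0177 -0.0779] [ 0.2606 -0.0781]
lip [0.0012 0.0995]
pad [0.1827 0.0387] [ 0.1843 -0.0401] [0.1859 0.0386] [ 0.2461 -0.0739]
nose [0.0206 0.0554] [ 0.0192 -0.0548]
[-0.1344 -0.0551] [-0.1335  0.0568]
```

The tray is square and centred to within 1 mm, and the pad face looks to be about 0.184. Now I'll go behind the board and push in short, force-guarded steps.

```bash
python3 - <<'E'
from h import *
R=down(DY-np.pi/2)
move_l(dk(-.05,0,.22),feed=.2)
movep(dk(-.18,0,.2),R); gripper_to(.05)
move_l(dk(-.18,0,.035),feed=.12); hold(.2); o=st("low"); f0=R2(DY).T@o["ft_force"][:2]
x=-.18
print(move_l(dk(-.13,0,.035),feed=.03,max_force=3)); st("contact")
x=undk(observe()["eef_pos"])[0]
for i in range(5):
    x+=.01
    h=move_l(dk(x,0,.035),feed=.025,max_force=10); o=st(h)
    if h: break
pic("scene","s5",crop=(190,130,370,265),k=4)
E
```

```text
low t13.68 tcp [ 0.435  -0.1664  0.0355] deck [-0.1802 -0.0004] F [ 0.52  0.74 -0.95] Fd [ 0.82 -0.38] op 0.0504
False
contact t15.50 tcp [ 0.4431 -0.1169  0.035 ] deck [-0.1301 -0.    ] F [ 0.46 -1.11 -0.71] Fd [-1.01 -0.64] op 0.0500
False t16.05 tcp [ 0.4449 -0.1067  0.035 ] deck [-1.197e-01  1.000e-04] F [ 0.04 -1.26  0.13] Fd [-1.24 -0.26] op 0.0498
False t16.60 tcp [ 0.4467 -0.0969  0.035 ] deck [-0.1098 -0.    ] F [-0.14 -2.07 -0.42] Fd [-2.06 -0.21] op 0.0501
False t17.15 tcp [ 0.4484 -0.0871  0.035 ] deck [-0.0998 -0.0001] F [-1.41 -2.3   0.92] Fd [-2.51  0.99] op 0.0498
False t17.70 tcp [ 0.4502 -0.0778  0.0353] deck [-0.0903 -0.0003] F [-0.71 -5.19  2.02] Fd [-5.24 -0.19] op 0.0499
False t18.25 tcp [ 0.4523 -0.0685  0.0356] deck [-0.0808 -0.0007] F [-1.15 -7.5   4.33] Fd [-7.59 -0.16] op 0.0502
```

View pics/s5.png

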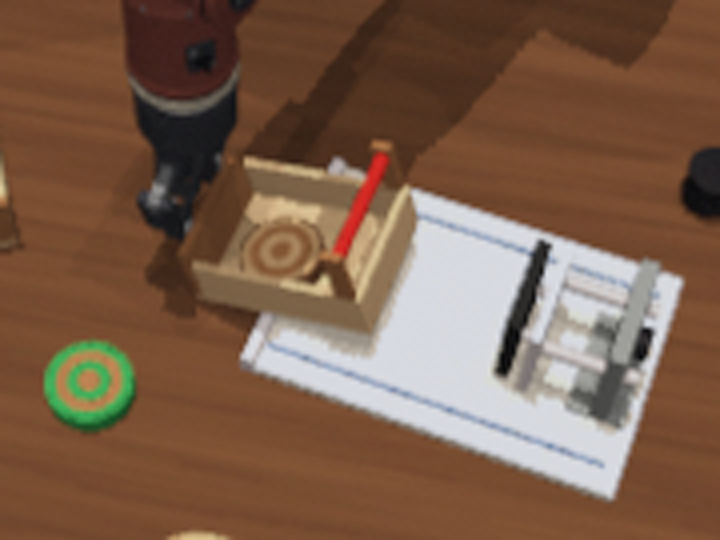

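The tray is tilted about halfway over. The push force is climbing to 7.6 N and the fingers are holding the back down, so I'll back off and let it tip.

```bash
python3 - <<'E'
from h import *
move_l(dk(-.10,0,.035),feed=.05); hold(.5); st("off")
pic("scene","s6",crop=(190,130,370,265),k=4)
E
```

```text
off t19.35 tcp [ 0.4483 -0.0872  0.035 ] deck [-0.0999 -0.    ] F [-0.35  0.65  1.12] Fd [0.58 0.46] op 0.0502
```

View pics/s6.png

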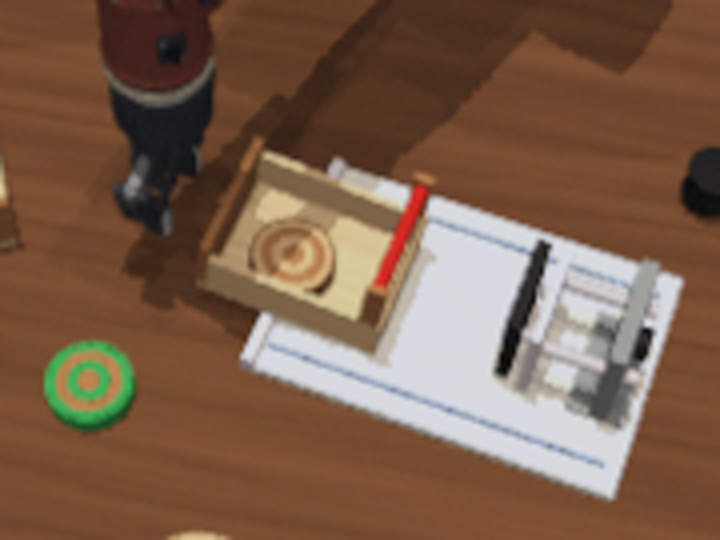

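It tipped over by itself and the nose now lies on the deck. I'll keep pushing until the tail is past the lip.

```bash
python3 - <<'E'
from h import *
x=-.10
while x<.007:
    x+=.012
    h=move_l(dk(x,0,.035),feed=.03,max_force=9); o=st(h)
    if h or o["ft_force"][1]<-11: break
pic("scene","s7",crop=(190,130,370,265),k=4)
E
```

```text
False t19.95 tcp [ 0.4504 -0.0753  0.035 ] deck [-0.0878 -0.    ] F [ 0.42  0.01 -0.38] Fd [ 0.09 -0.41] op 0.0500
False t20.50 tcp [ 0.4525 -0.0635  0.035 ] deck [-0.0758 -0.    ] F [-0.39  0.09  0.15] Fd [0.02 0.4 ] op 0.0500
False t21.05 tcp [ 0.4545 -0.0516  0.035 ] deck [-0.0638 -0.    ] F [-1.17  0.28  1.04] Fd [0.08 1.2 ] op 0.0498
False t21.60 tcp [ 0.4567 -0.0397  0.0351] deck [-0.0517 -0.0001] F [0.91 0.41 0.46] Fd [ 0.56 -0.83] op 0.0502
False t22.15 tcp [ 0.4587 -0.0279  0.035 ] deck [-0.0397 -0.    ] F [-1.34 -0.77 -0.46] Fd [-0.99  1.18] op 0.0501
False t22.70 tcp [ 0.4608 -0.0161  0.035 ] deck [-0.0277 -0.    ] F [-0.25  0.05  0.81] Fd [0.01 0.26] op 0.0500
False t23.25 tcp [ 0.4629 -0.0042  0.0351] deck [-0.0156 -0.0001] F [ 0.06 -0.65 -0.74] Fd [-0.63 -0.17] op 0.0501
False t23.80 tcp [0.465  0.0076 0.0351] deck [-0.0036 -0.0001] F [-1.63 -0.48  0.24] Fd [-0.76  1.53] op 0.0498
False t24.35 tcp [0.467  0.0194 0.0351] deck [ 0.0083 -0.    ] F [ 0.72 -0.19  0.28] Fd [-0.06 -0.74] op 0.0500
```

View pics/s7.png

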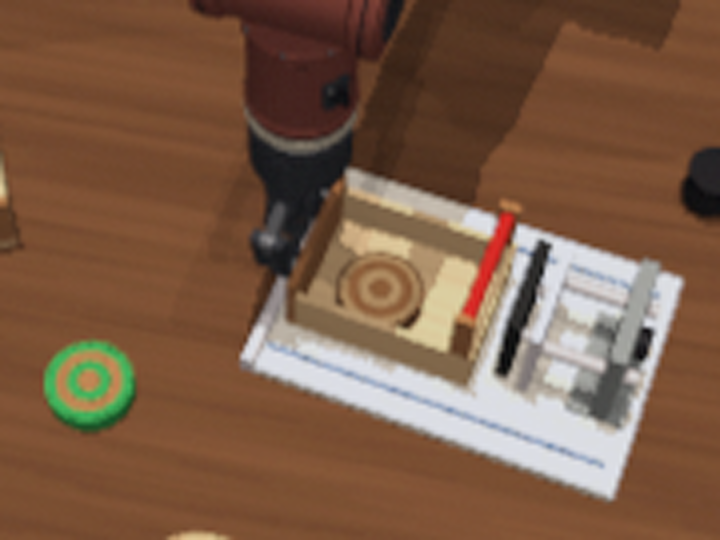

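```bash
cat >> h.py <<'E'
def mf(n=6):
    a=[]
    for _ in range(n):
        hold(.03); a.append(observe()["ft_force"])
    a=np.mean(a,0); return np.array([*(R2(DY).T@a[:2]),a[2]])
E
python3 - <<'E'
from h import *
x=undk(observe()["eef_pos"])[0]
base=None
for i in range(16):
    x+=.0015
    h=move_l(dk(x,0,.035),feed=.015,max_force=6); f=mf()
    o=observe(); print(h,o["time_s"].round(2),round(x,4),undk(o["eef_pos"]).round(4),f.round(2))
    if h or f[0]<-6: break
pic("scene","s8",crop=(190,130,370,265),k=4)
E
```

```text
Traceback (most recent call last):
AttributeError: 'float' object has no attribute 'round'
```

```bash

python3 - <<'E'
from h import *
x=undk(observe()["eef_pos"])[0]
for i in range(16):
    x+=.0015
    h=move_l(dk(x,0,.035),feed=.015,max_force=6); f=mf()
    o=observe(); print(h,round(o["time_s"],2),round(x,4),undk(o["eef_pos"]).round(4),f.round(2))
    if h or f[0]<-6: break
pic("scene","s8",crop=(190,130,370,265),k=4)
E
```

```text
False 25.32 0.0113 [ 0.0112 -0.0001] [-2.1  -0.33  0.83]
False 25.77 0.0128 [ 0.0128 -0.0001] [-1.76 -0.29  0.66]
False 26.22 0.0143 [ 0.0144 -0.    ] [-1.47 -0.46  1.09]
False 26.67 0.0158 [ 0.0159 -0.    ] [-1.62 -0.31  1.24]
False 27.12 0.0173 [0.0174 0.    ] [-1.59  0.08  1.61]
False 27.57 0.0188 [0.0189 0.    ] [-1.79 -0.35  1.33]
False 28.02 0.0203 [ 0.0204 -0.    ] [-1.74 -0.3   1.23]
False 28.47 0.0218 [0.0219 0.    ] [-1.56  0.14  1.17]
False 28.92 0.0233 [0.0233 0.    ] [-1.63 -0.47  0.55]
False 29.37 0.0248 [ 0.0246 -0.    ] [-4.63 -0.31  0.6 ]
False 29.82 0.0263 [ 0.0259 -0.    ] [-5.71 -0.56  0.58]
False 30.27 0.0278 [ 0.027 -0.   ] [-7.78 -0.37  0.93]
```

View pics/s8.png

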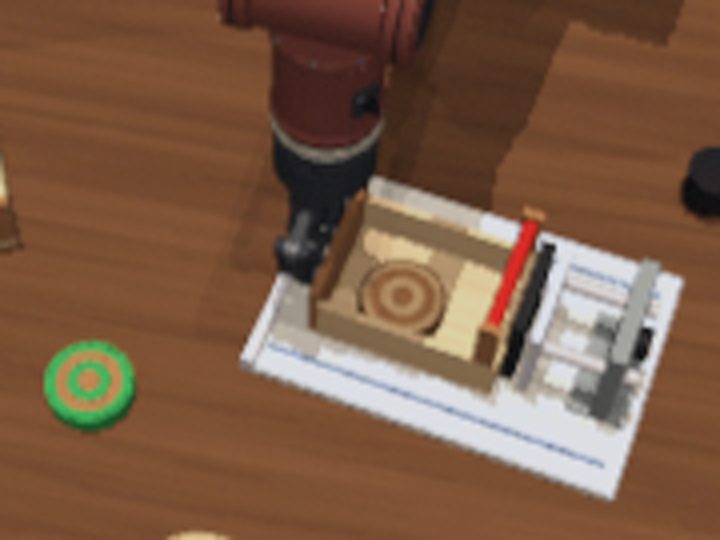

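The pad was reached near TCP x = 0.024: the force rose from a steady 1.6 N to 7.8 N, so the pad force is about 6 N. That satisfies step 2, so I'll withdraw and check.

```bash

python3 - <<'E'
from h import *
move_l(dk(-.03,0,.035),feed=.03); print(mf().round(2))
move_l(dk(-.03,0,.2),feed=.12); st()
pic("wrist","w9",k=1.5)
movep(dk(-.12,-.05,.3),down(DY)); hold(.3); st()
pic("scene","s9",crop=(190,130,370,265),k=4); pic("wrist","w10",k=1.5)
pic("top","t9",k=1.5)
E
```

```text
[-0.04  0.15 -0.06]
 t34.12 tcp [ 0.4598 -0.0183  0.1991] deck [-0.03    0.0006] F [0.15 0.37 0.4 ] Fd [ 0.39 -0.08] op 0.0501
 t36.01 tcp [ 0.4941 -0.1155  0.2999] deck [-0.1199 -0.0499] F [ 0.42 -0.64 -0.28] Fd [-0.56 -0.53] op 0.0501
```

View pics/w10.png

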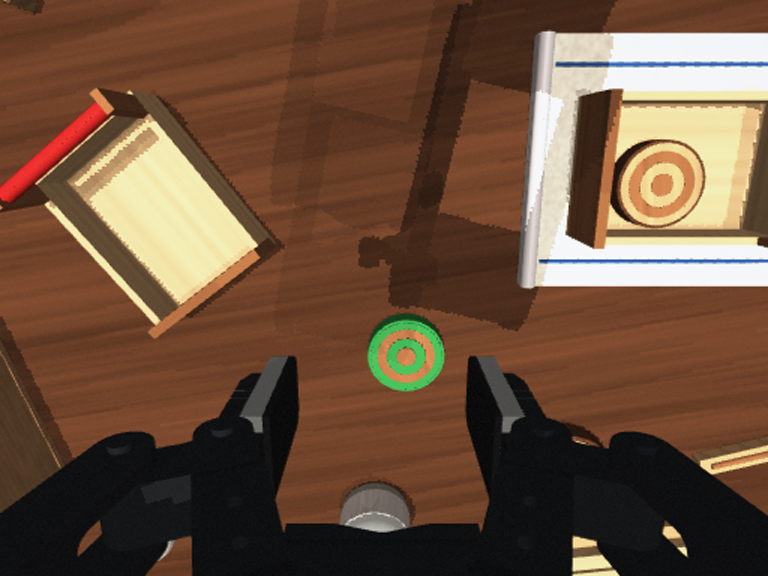

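View pics/s9.png

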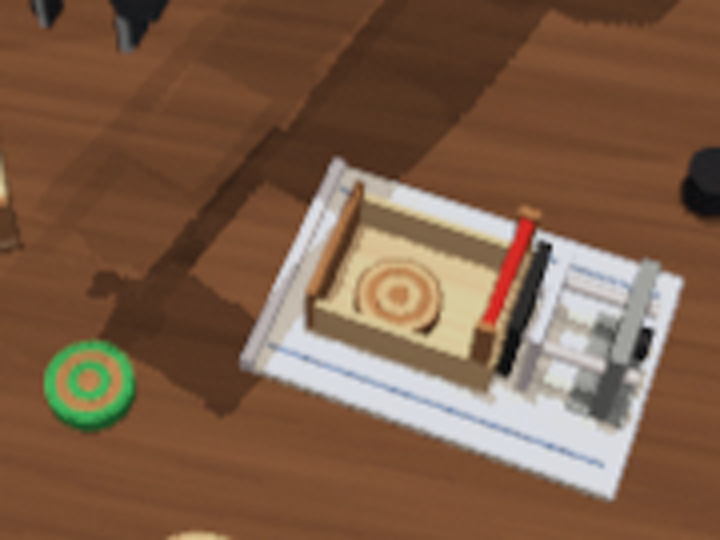

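View pics/t9.png

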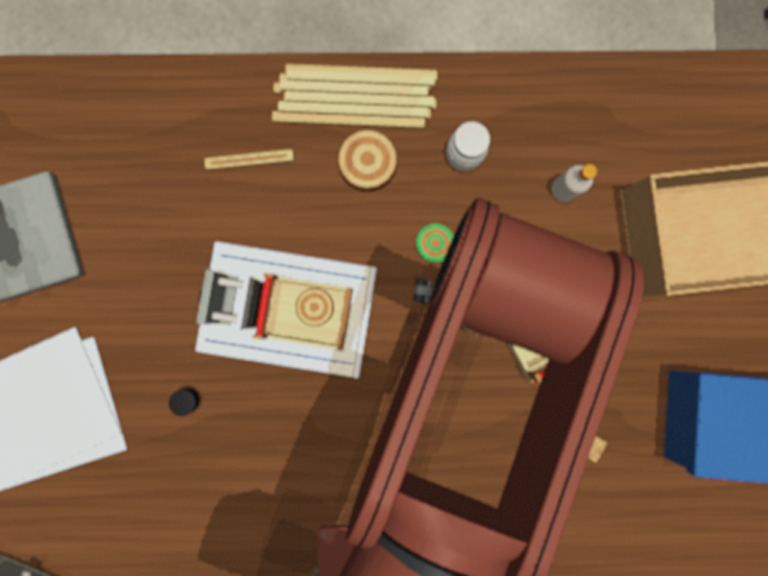

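```bash
python3 - <<'E'
from h import *
c=np.load("w10_c.npz"); t=lambda u,v,z:undk(ray(c,u/1.5,v/1.5,z)).round(4)
print("board top outer",t(609,90,.07),t(594,247,.07),"slice",t(662,184,.034))
print("lip",t(540,32,.012))
im=cv2.imread("pics/w9.png"); 
t9=cv2.imread("pics/t9.png")[230:390,190:390]; cv2.imwrite("pics/t9c.png",cv2.resize(t9,None,fx=4,fy=3.7))
E
```

```text
board top outer [0.0331 0.0533] [ 0.035  -0.0543] slice [ 0.0972 -0.0118]
lip [-0.0002  0.0999]
```

View pics/w9.png

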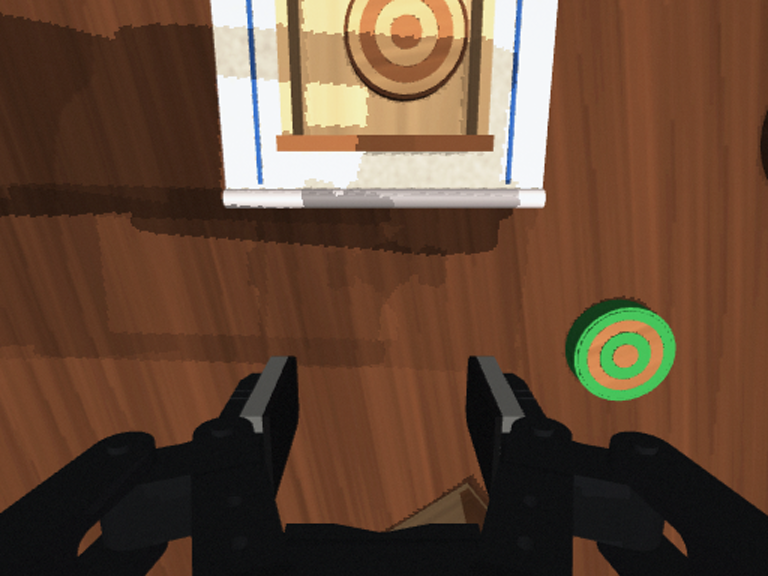

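View pics/t9c.png

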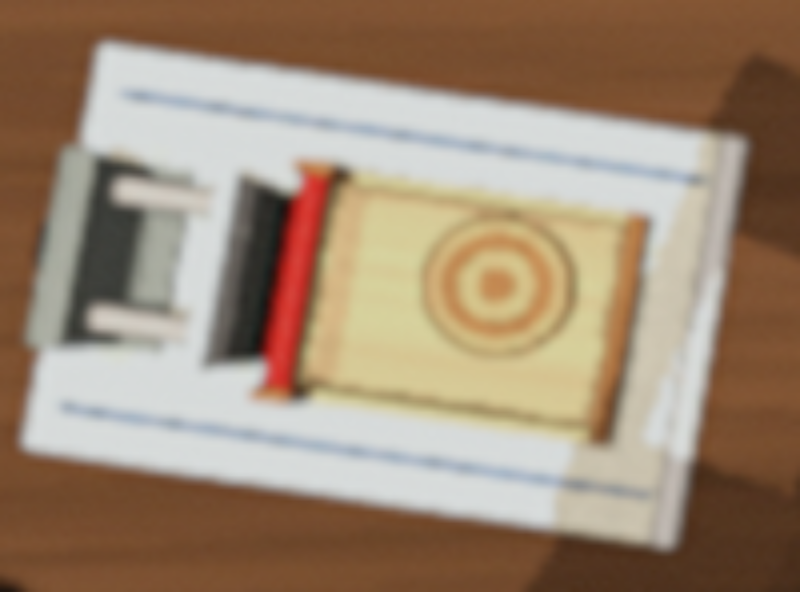

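```bash
python3 -c "
from plant import *
hold(.3); job_done()"
```

```text
the job is handed in; nothing more can be done
```

The tray is on the deck, flat behind the lip and up against the pad with the slice still in it. I handed the job in soon after the 36 s mark; no verdict was reported.

- **Onto the lip:** I lifted the front by the red bar, squared and centred the tray while it was gripped, then set the nose about 20 mm past the lip front and let go. The back stayed on the table.
- **Over the lip:** The push climbed to about 7.6 N half-way, with the fingers holding the back down. I backed off and it tipped over by itself. After that, sliding took at most about 2 N.
- **Finding the pad:** The force rose from a steady 1.6 N to 7.8 N over the last steps, so I pressed the pad with about 6 N, roughly 3 mm. That is well short of its end. Then I withdrew the hand.

**Last checks from the pictures:**
- The tail is at deck x of about 0.034 m, so the nose is at about 0.184 m. I had estimated the pad face at about 0.184 m before the push.
- The tray is centred within about 1 mm and square within about 0.02 rad.
- The slice is about 12 mm off the tray's centre in both x and y.
- The other things look undisturbed in the top view; I did not measure them. The magnifier, jar and glue bottle are clear, but the arm partly blocked the view, including the cork block's area.

I could not measure the gap between nose and pad after release. In the pictures they appear to touch, and the sprung pad should have followed the tray back.

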